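# Unlock the tilting valve stand, drop its kickstand and hold it upright

### The job

Take the flat steel key out of the wooden block, push it fully down into the lock of the valve stand, turn it clockwise (seen from above) to its stop and leave it there. Then flip the stand's kickstand down over centre until it rests against its down stop, and after that raise the leaning frame by its top bar until it stands upright on the kickstand. The frame tips back by itself, so finish while still holding the bar, with the frame upright; leave the other things on the table where they are.

Things in the scene. Friction and masses are not known exactly. Their poses are not given: they have to be found in the camera images.
- key_grip (a point): centre of the head of the loose steel key that stands upright in a wooden block (70 x 70 x 34 mm tall). Axes: z up the key, x along its width, y through its thickness. The head is a plate 30 mm (x) by 10 mm (y), 36 mm tall (18 mm above and below this point). A half turn of the key about z makes no difference
- key_tip (a point): centre of the lower end of the key's flat blade, 54 mm below key_grip; axes as key_grip. The blade is 14 mm (x) by 6 mm (y) by 38 mm long, up to the head; at the start it stands 24 mm deep in the block, with 1.5 mm of play each side
- slot (a point): centre of the slot's mouth, on the top face (52 mm above the table) of the lock: a round brass cylinder 46 mm across on the stand's base plate. Axes turn with the cylinder about the vertical: z up, x along the slot. The slot is 16.5 mm (x) by 8.5 mm (y), 24 mm deep, with a 2 mm bevel. The inserted key's head stays 14 mm above the cylinder
- lock (a joint): turn of the lock cylinder, rad: 0 locked (start), grows clockwise seen from above to its stop at 1.3. The loose fit of the key adds up to 0.3 rad of free play: turn the key about 1.5, or until it stops. Needs under 0.1 N m; stays where it is left. Past 1.0 the bolt is clear and the frame can be raised
- hub (a point): middle of the level axle on which the frame tips, 35 mm above the table; the stand is bolted down. Stand axes: y along the axle, x the way the frame's top moves when raised, z up. The base plate, 12 mm thick, reaches from -70 to 90 mm in x and -190 to 90 mm in y; the lock is at x 0, y -150 mm
- bar (a point): middle of the frame's top bar: round steel, along y, 18 mm thick, 120 mm long, 205 mm from the axle. Grasp it from above between the two uprights (their inner faces are 34 mm either side). Axes are the frame's: z away from the axle, y along the bar. A brass float valve is on the frame's -x side; its 56 mm ball is 83 mm lower than the bar and 100 mm out to -x
- frame (a joint): tip angle of the frame, rad: -0.35 leaning on its rest (start), 0 upright, positive tips over the other way. Weight and a spring pull it towards -0.35; 2 to 5 N across the bar holds it upright. Raised with the kickstand down, it stops at 0 with the foot on the base plate. Locked, a bolt stops it after about 0.1; do not force it
- stand_pivot (a point): the kickstand's pivot on the frame, with the frame's axes; in those axes it lies at x 22, y 20, z 115 mm from the middle of the axle. The kickstand turns about the frame's x axis through this point
- foot (a point): middle of the kickstand's foot, a round cross bar along the frame's x, 14 mm thick, 70 mm long, at the end of a 12 mm leg: 132 mm from the pivot axis and 35 mm further along the frame's x than stand_pivot. Stowed, the leg points to the frame's +y, rising 15 degrees; it swings in the frame's y-z plane to 8 degrees past straight down
- kickstand (a joint): angle of the kickstand, rad: 0 stowed (start), 1.97 at its down stop. An over-centre spring presses it to either end: push down on the foot with 1 to 2 N past about 0.75 and it snaps down to 1.97 by itself within a second
- coupling_a: a copper reducing coupling, 34 mm across, 46 mm tall, standing; origin at the centre of its underside; leave alone
- coupling_b: a second copper reducing coupling, same as coupling_a; leave alone
- insulator: a white ribbed porcelain insulator cap, 64 mm across, 48 mm tall; origin under its centre; leave alone
- box_lid: a flat grey polymer valve box lid, 150 x 200 x 20 mm, lying; origin under its centre; leave alone
- screwdriver: a screwdriver lying on the table; leave alone
- grease_tin: a round tin, 72 mm across, 60 mm tall; origin under its centre; leave alone
- pot: an empty terracotta pot, 84 mm across the rim, 75 mm tall; origin under its centre; leave alone

How it is judged:
On the way, in this order (a step that is already met when the one before it is completed fails the run):
1. the key is fully down in the lock's slot (z of key_tip in the frame of slot below -0.019 m and horizontal distance between key_tip and slot below 0.006 m and value of joint lock below 0.8 rad), for 0.1 s.
2. the key, in the slot, has turned the lock clockwise to its stop (z of key_tip in the frame of slot below -0.019 m and horizontal distance between key_tip and slot below 0.006 m and value of joint lock above 1 rad), for 0.2 s.
3. the kickstand is down against its stop, the frame still leaning (value of joint kickstand above 1.85 rad and value of joint frame below -0.15 rad), for 0.2 s.
4. the frame is upright on the kickstand, held by the bar (value of joint frame between -0.07 and 0.07 rad and value of joint kickstand above 1.85 rad and contact force between the fingers and frame_c0 above 0.5 N), for 0.3 s.
At the end, for the whole second after the job is handed in: The program ends holding: the fingers bear on the frame's top bar (over 0.5 N), the frame is within 0.07 rad of upright and still, the kickstand is down (over 1.85 rad), the lock is turned past 1.0 rad and the key is still in it (at least 19 mm deep, within 6 mm of the slot's centre) (all of step 2 and all of step 4 and velocity of joint frame between -0.1 and 0.1 rad/s); the arm keeps its last pose, push and grip.
It fails at once if a thing that is no part of the job is pushed more than 40 mm from its place (distance of any of coupling_a, coupling_b, insulator, box_lid, screwdriver, grease_tin, pot from where it was at the start of the episode above 0.04 m).
It also fails if it takes over 58 s, if anything falls off the work surface, if the arm or the gripper's body presses on something with over 40 N, if the wrist force passes 120 N, or if a joint passes its speed limit or range.

### The arm

A 7-joint arm with a two-finger parallel gripper is mounted at the origin on the work surface. World frame = base frame: x ahead of the robot, y to its left, z up, the work surface at z = 0. Lengths are in m, angles in rad, forces in N, time in s.
With the tool pointing down it reaches from about 0.4 to 0.875 m from the base axis. Payload 19.3 kg.
Tool frame: the origin (TCP) lies between the finger pads; the fingertips stand 19 mm ahead of it and the grasp point (between the pads) is the TCP; x points along the fingers, y is the direction in which the jaws open and shut, and the axes are right-handed (so a half turn about x gives the same grasp; the last joint's range is limited). The gripper opens to 85 mm and grips with 20 to 120 N. Pads are 22 mm wide; open, the fingers measure 114 mm over their backs; the gripper's body (76 mm by 85 mm) begins 54 mm behind the grasp point. The pads swing forward as they close: fully open they stand 13 mm farther back than shut.
Start: joints at [1.215, 0.521, -0.036, 1.599, 0.021, 1.021, -0.113], TCP at [0.176, -0.6, 0.25] pointing down, gripper open.
Joint ranges: [-2.91, 2.91], [-0.3, 2.13], [-1.5, 1.42], [0.17, 2.43], [-1.26, 4.41], [0.16, 1.93], [-2.52, 2.52]. Speed limits (rad/s): [1.89, 1.89, 2.39, 2.39, 3.01, 3.01, 3.01].

### API

Orientations are given as [roll, pitch, yaw] about the fixed x, y, z axes, in that order (R = Rz(yaw) Ry(pitch) Rx(roll)).
In Python, from workcell import observe, grab_frame, camera_info, job_done gives the robot as it stands.
- The arm moves only by the shell command python3 -m jog 'ROWS' [FORCE]. ROWS is JSON, a list of rows, each an object of numbers: "grip": the opening, from 0 (shut) to 1 (fully open); "dx", "dy", "dz": the shift along the tool's x, y, z in units of 40 mm (1.0 is 40 mm); "rx", "ry", "rz": the turn, a rotation vector about the tool's x, y, z in rad. A call has 1 to 5 rows; each row is the pose to reach, as a shift and turn from the pose commanded when the call began, along the tool's axes at that moment; what a row does not reach only later rows make up. A row lasts 1/10 s, in which the tool goes at most 50 mm and 8.59 degrees, less where a joint would pass 70% of its speed; a pose out of reach is approached as far as the arm can. A call with a gripper value outside its range is refused whole. The fingers move at their own pace and stop on an object; FORCE is the grip in N (left out, the last holds). Time passes only in rows, so rows that repeat a pose let the fingers close. It gives the time, the measured TCP pose, the force and the opening at its end, in the units of the state.
- observe(): the state, without advancing time (a new reading comes with each control period).
- grab_frame(name): name is "side" or "top"; returns the picture (480x640x3 uint8, blue, green, red); there is no depth.
- camera_info(name): a dict with "intrinsics" (3x3 intrinsics, pixels), "k1" (the pictures are not rectified: a ray, as slopes to the right and down, at radius r is drawn at 1 + k1 r^2 times it, then the intrinsics apply), "extrinsics" (4x4, takes a point from camera to world coordinates). Camera axes: x right, y down, z forward; pixel columns grow to the right and rows downward; lengths in m; the calibration is good to about 2 mm. A picture is of the moment at which its call begins. camera_info takes no time and is no camera call.
- job_done(): hands the job in, once; it reports no verdict.
The state is a dict: "clock": time; "qpos": joint angles; "qd": joint speeds; "joint_efforts": joint torques, N m; "position": TCP position; "tool_rot": TCP orientation; "force": force on the tool from outside, world axes, zero at the start; "moment": the same for the moment, N m; "grip_width": finger opening in m.
Only numpy, scipy, OpenCV 4.12 (cv2) and the standard library are available. Lean on these libraries where they do the work, as an engineer would, in place of code of your own. Each camera call takes 0.05 s, during which the arm holds its last target. There are 200 camera calls.

## Working session

There is one attempt and no reset: what is moved stays moved. The work goes in short steps, Python scripts to look and compute and a shell command to move; the robot and the scene stay as the last step left them, time stands still between calls to the robot, and variables do not carry over. Pictures are saved under pics/ and viewed, on a budget of 10 in all, crops included, one or two more only if the job needs it, and the job is handed in when it is done.

```bash
ls; mkdir -p pics; python3 - <<'E'
from workcell import *
import cv2,numpy as np
np.set_printoptions(precision=4,suppress=True)
for n in("side","top"):
    c=camera_info(n);print(n,c)
    cv2.imwrite(f"pics/{n}0.png",grab_frame(n))
print(observe())
E
```

```text
pics
side {'intrinsics': array([[473.3498,   0.    , 319.6382],
       [  0.    , 473.3498, 237.3097],
       [  0.    ,   0.    ,   1.    ]]), 'k1': 0.010005751637961356, 'extrinsics': array([[ 0.9455, -0.2458,  0.2136,  0.2724],
       [-0.3254, -0.6888,  0.6478, -0.672 ],
       [-0.0121, -0.682 , -0.7313,  0.9556],
       [ 0.    ,  0.    ,  0.    ,  1.    ]])}
top {'intrinsics': array([[486.0369,   0.    , 325.8563],
       [  0.    , 486.0369, 249.1511],
       [  0.    ,   0.    ,   1.    ]]), 'k1': -0.08244972993290871, 'extrinsics': array([[-0.0112, -0.9953,  0.0961,  0.385 ],
       [-0.9999,  0.0107, -0.0059,  0.0543],
       [ 0.0049, -0.0962, -0.9954,  1.4951],
       [ 0.    ,  0.    ,  0.    ,  1.    ]])}
{'clock': 0.1, 'qpos': array([ 1.2148,  0.5219, -0.0363,  1.5999,  0.0212,  1.0211, -0.1128]), 'qd': array([-0.0016, -0.0017, -0.0008, -0.0005, -0.0025, -0.0007,  0.0006]), 'joint_efforts': array([  0.0035, -92.8503,   1.9843, -37.0536,   0.0182,   0.0053,
         0.    ]), 'position': array([ 0.1761, -0.5994,  0.2498]), 'tool_rot': array([-1.4953,  1.5699,  1.9321]), 'force': array([-0.1749, -0.4266, -0.5011]), 'moment': array([-0.0135, -0.0025, -0.0107]), 'grip_width': 0.08530402187569194}
```

View pics/side0.png

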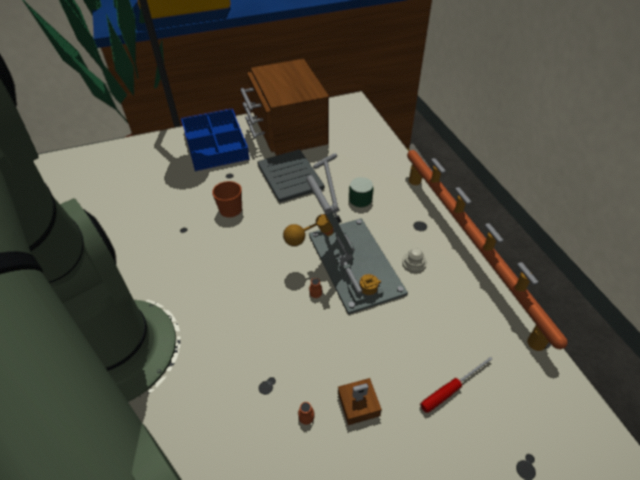

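View pics/top0.png

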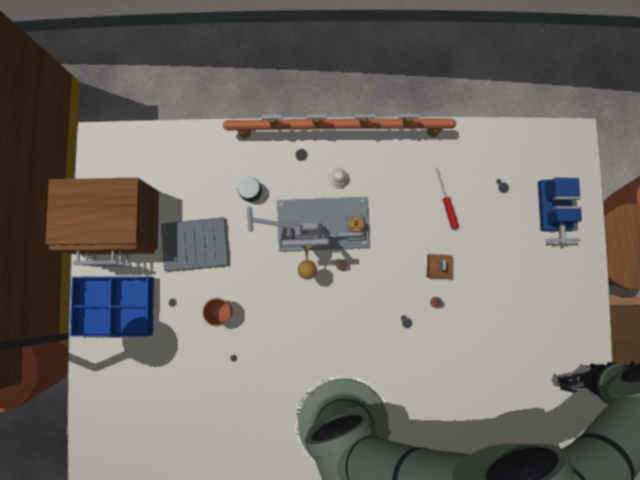

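The side view shows the block with the key at (360,400) and the stand at about (355,265), with the lock at (370,284) and the foot at (330,157). In the top view the block is at (440,266), the lock at (357,223) and the foot bar at (249,219). Next I'll enlarge these areas and get first coordinates.

```bash
cat > h.py <<'E'
from workcell import *
import cv2,numpy as np
from scipy.spatial.transform import Rotation as R
np.set_printoptions(precision=4,suppress=True)
def ray(n,px):
    c=camera_info(n);K=c["intrinsics"];E=c["extrinsics"]
    d=cv2.undistortPoints(np.array([[px]],float),K,np.array([c["k1"],0,0,0,0]))[0,0]
    return E[:3,3],E[:3,:3]@np.r_[d,1]
def onz(n,px,z):
    o,d=ray(n,px);return o+d*(z-o[2])/d[2]
def tri(ps,pt):
    o1,d1=ray("side",ps);o2,d2=ray("top",pt)
    s=np.linalg.lstsq(np.c_[d1,-d2],o2-o1,rcond=None)[0]
    a,b=o1+s[0]*d1,o2+s[1]*d2
    return (a+b)/2,np.linalg.norm(a-b)
def proj(n,P):
    c=camera_info(n);E=np.linalg.inv(c["extrinsics"])
    return cv2.projectPoints(np.array([P],float),cv2.Rodrigues(E[:3,:3])[0],E[:3,3],c["intrinsics"],np.array([c["k1"],0,0,0,0]))[0][0,0]
def crop(img,x,y,w,h,f): 
    return cv2.resize(img[y:y+h,x:x+w],None,fx=f,fy=f,interpolation=cv2.INTER_CUBIC)
def tool():
    s=observe();r=R.from_euler("xyz",s["tool_rot"]);return s,np.array(s["position"]),r
def go(P,extra=None):
    s,p,r=tool();d=r.inv().apply(np.array(P)-p);return d/0.04
E
python3 - <<'E'
from h import *
s=cv2.imread("pics/side0.png");t=cv2.imread("pics/top0.png")
a=crop(s,330,370,60,60,5);b=crop(t,420,245,40,40,7.5)
c=crop(s,275,145,140,170,300/170);c=crop(s,275,145,140,170,3);
d=crop(t,235,180,150,110,2.6)
W=np.zeros((600,800,3),np.uint8)
def put(i,x,y): h,w=i.shape[:2];h=min(h,600-y);w=min(w,800-x);W[y:y+h,x:x+w]=i[:h,:w]
put(c,0,0);put(a,420,0);put(cv2.resize(b,(240,240)),560,300) ;put(d,420,300) if 0 else None
cv2.imwrite("pics/c1.png",W)
# block top mask
for n,im,box in(("side",s,(335,375,385,430)),("top",t,(420,248,460,284))):
    x0,y0,x1,y1=box;h=cv2.cvtColor(im[y0:y1,x0:x1],cv2.COLOR_BGR2HSV)
    m=cv2.inRange(h,(3,110,60),(20,255,255))
    q=cv2.findContours(m,0,2)[0];q=max(q,key=cv2.contourArea)
    r=cv2.minAreaRect(q);bp=cv2.boxPoints(r)+[x0,y0];print(n,r,bp.tolist())
    if n=="top":
        B=[onz(n,p,0.034)for p in bp];print(np.array(B),np.mean(B,0))
print("plate",[onz("top",p,0.012)[:2] for p in((278,199),(368,197),(370,248),(278,250))])
print("lock",onz("top",(357,223),0.052))
print("head",onz("top",(444,265),0.082),tri((360,389),(444,265)))
E
```

```text
side ((23.950000762939453, 23.34999656677246), (35.417503356933594, 34.46882247924805), 71.56504821777344) [[337.0000042915344, 387.00000190734863], [369.6999969482422, 376.1000003814697], [380.89999771118164, 409.69998931884766], [348.2000045776367, 420.59999084472656]]
top ((19.5, 18.0), (22.0, 23.0), 90.0) [[428.0, 255.0], [451.0, 255.0], [451.0, 277.0], [428.0, 277.0]]
[[ 0.505  -0.2638  0.034 ]
 [ 0.5042 -0.3343  0.034 ]
 [ 0.4374 -0.332   0.034 ]
 [ 0.4383 -0.2618  0.034 ]] [ 0.4712 -0.298   0.034 ]
plate [array([0.686 , 0.1921]), array([ 0.6894, -0.0872]), array([ 0.5303, -0.0901]), array([0.5272, 0.1922])]
lock [ 0.6022 -0.0487  0.052 ]
head [ 0.4711 -0.2997  0.082 ] (array([ 0.4718, -0.3017,  0.0746]), np.float64(0.000539804268550627))
```

View pics/c1.png

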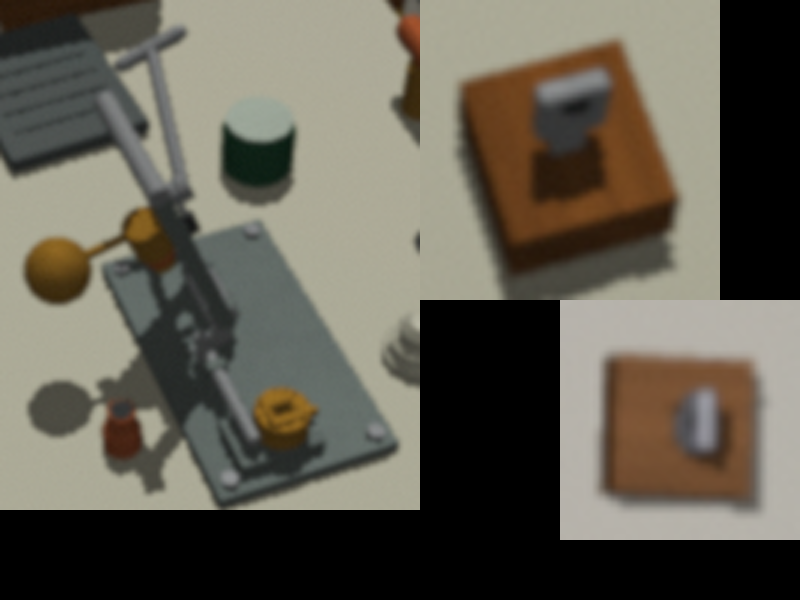

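Key head: its width runs about along world x, with the top's long axis from (353,387) to (368,385) in the side view. The stand's axes lie nearly parallel to the world's, with the hub near (0.60,0.10). The lock's slot is near (370,281) in the side view. Next: refine the key's yaw, the slot, and a check of the stand.

```bash
python3 - <<'E'
from h import *
s=cv2.imread("pics/side0.png");t=cv2.imread("pics/top0.png")
# bright head top
def blob(n,im,box,f,z):
    x0,y0,x1,y1=box;m=f(im[y0:y1,x0:x1]);ys,xs=np.nonzero(m)
    P=np.array([onz(n,(x+x0,y+y0),z)[:2] for x,y in zip(xs,ys)])
    c=P.mean(0);w,v=np.linalg.eigh(np.cov(P.T));print(n,len(P),c,"len",np.sqrt(12*w),"axis yaw",np.arctan2(v[1,1],v[0,1]));return m
def bright(i):
    h=cv2.cvtColor(i,cv2.COLOR_BGR2HSV);return (h[...,2]>120)&(h[...,1]<70)
blob("side",s,(350,380,375,395),bright,0.082)
blob("top",t,(434,254,452,276),bright,0.082)
def brass(i):
    h=cv2.cvtColor(i,cv2.COLOR_BGR2HSV);return cv2.inRange(h,(12,140,90),(28,255,255))>0
blob("top",t,(340,208,372,240),brass,0.052)
# stand model
yaw=0.011;Rz=R.from_euler("z",yaw)
C=np.array([onz("top",p,0.012)[:2] for p in((278,199),(368,197),(370,248),(278,250))]).mean(0)
hub=np.r_[C,0]-Rz.apply([.010,-.050,0]);hub[2]=.035
F=Rz*R.from_euler("y",-.35)
print("hub",hub)
for nm,p in dict(slot=Rz.apply([0,-.15,.017]),bar=F.apply([0,0,.205]),ball=F.apply([-.1,0,.122]),foot=F.apply([.057,.1475,.1492]),lockbase=Rz.apply([0,-.15,-.02])).items():
    print(nm,hub+p,proj("side",hub+p),proj("top",hub+p))
S=crop(s,350,265,40,40,12);T=crop(t,336,203,40,40,6)
W=np.zeros((480,740,3),np.uint8);W[:480,:480]=S;W[:240,480:720]=T
cv2.imwrite("pics/c2.png",W)
sp,p,r=tool();print(r.as_matrix())
E
```

```text
side 77 [ 0.4783 -0.297 ] len [0.0201 0.053 ] axis yaw 2.8227689994195955
top 42 [ 0.4864 -0.3   ] len [0.0325 0.0527] axis yaw 3.0898756936618157
top 127 [ 0.5995 -0.0452] len [0.0331 0.0354] axis yaw 2.7621579392873046
hub [0.5977 0.1016 0.035 ]
slot [ 0.5993 -0.0484  0.052 ] [368.4928 281.6506] [356.9164 223.9459]
bar [0.5274 0.1009 0.2276] [318.9324 194.3993] [305.1424 241.7862]
ball [0.4619 0.1001 0.1153] [294.2585 235.0847] [307.0453 269.085 ]
foot [0.5984 0.2491 0.1947] [326.4911 161.5046] [250.7104 217.6666]
lockbase [ 0.5993 -0.0484  0.015 ] [367.539  290.9037] [356.0938 225.7228]
[[-0.0003  0.2819 -0.9594]
 [ 0.0009 -0.9594 -0.2819]
 [-1.     -0.0009  0.0001]]
```

View pics/c2.png

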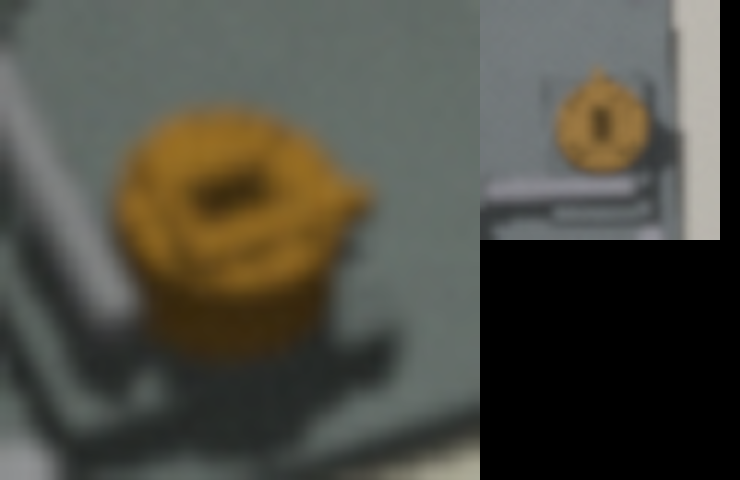

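The slot centre shows at (368.7,281) in the side view and (356,223.5) in the top view, its long axis along world x (yaw about 0), and the stand model fits. I'll refine the key's head top once, then move.

```bash
python3 - <<'E'
from h import *
s=cv2.imread("pics/side0.png");t=cv2.imread("pics/top0.png")
print(cv2.cvtColor(s[382:400,350:373],cv2.COLOR_BGR2HSV)[...,2]);print(cv2.cvtColor(t[256:276,436:452],cv2.COLOR_BGR2HSV)[...,2])
P=[onz("side",p,.082)for p in((353.3,388),(368,385.3))];print(P,np.mean(P,0),P[1]-P[0])
print("slot",onz("side",(368.6,281.2),.052),onz("top",(356.4,223.6),.052),tri((368.6,281.2),(356.4,223.6)))
P=[onz("side",p,.052)for p in((365.4,281.2),(371.9,279.6))];print("slotdir",P[1]-P[0])
E
```

```text
[[156 149 145 140 133 128 124 118 112 112 115 113 114 114 113 110 108 108
  110 112 118 135 157]
 [132 128 125 123 119 120 117 114 112 112 113 114 115 116 116 116 111 106
  108 113 116 129 152]
 [116 116 119 118 119 117 117 116 112 111 114 118 122 124 127 127 122 109
  108 111 115 121 141]
 [112 113 116 120 119 120 119 120 120 120 122 128 131 133 134 135 127 115
  108 111 113 118 129]
 [113 113 116 120 123 128 129 131 132 131 132 135 135 134 133 131 123 112
  108 109 113 115 125]
 [112 111 111 119 129 137 140 141 139 136 132 129 125 118 113 106 101  95
  101 107 111 114 120]
 [110 110 104 108 125 136 136 134 130 123 116 108  98  90  83  77  72  77
   93 106 109 114 116]
 [111 106  97  95 109 121 119 112 105  96  84  75  64  58  58  58  59  72
   92 107 109 112 116]
 [111 106  94  81  86  94  91  83  71  60  51  42  34  39  48  54  58  75
   97 106 108 110 115]
 [109 106  90  70  63  67  67  59  48  35  28  27  28  38  49  54  61  81
   99 107 108 109 114]
 [109 104  87  66  55  56  56  53  45  36  35  36  39  47  52  54  64  86
  104 109 108 109 112]
 [110 102  82  63  55  54  55  54
[... 1571 characters left out ...]
 115 118 113]
 [118 118 117 112 100  82  76  78  79  72  65  77  99 114 115 113]
 [117 118 118 116 109  97  87  74  69  67  68  85 108 115 114 109]
 [116 116 116 115 114 111 105  96  91  83  75  90 110 115 114 109]
 [114 114 113 113 114 113 112 109 107 103  95 100 110 112 112 108]
 [112 113 112 112 113 114 113 114 113 112 110 111 111 112 111 107]
 [109 109 110 111 110 111 114 113 113 113 114 113 112 113 111 108]]
[array([ 0.4589, -0.2987,  0.082 ]), array([ 0.488, -0.303,  0.082])] [ 0.4734 -0.3008  0.082 ] [ 0.0291 -0.0043  0.    ]
slot [ 0.6001 -0.0472  0.052 ] [ 0.6004 -0.0468  0.052 ] (array([ 0.6004, -0.0468,  0.0515]), np.float64(0.000177738897719359))
slotdir [ 0.0166 -0.0007 -0.    ]
```

Key grip is at about (0.473,-0.300), yaw about -0.1, and the head measures 29.4 mm against 30. The slot is at (0.600,-0.047,0.0515) by triangulation against 0.052. I'll turn so tool y points towards +y, which leaves wrist range for the clockwise turn.

```bash
cat >> h.py <<'E'
def plan(P,ang):
    s,p,r=tool();d=r.inv().apply(np.array(P)-p)/.04
    ty=np.array([np.cos(ang),np.sin(ang),0]);tx=np.array([0,0,-1.]);tz=np.cross(tx,ty)
    T=R.from_matrix(np.c_[tx,ty,tz]);v=(r.inv()*T).as_rotvec()
    print("t",s["clock"],"p",p,"d",d,"rv",v,"F",np.array(s["force"]),"w",s["grip_width"],"q7",s["qpos"][6])
E
python3 -m jog '[{"rx":-0.75,"dy":-1.2,"dz":-2.5},{"rx":-0.75,"dy":-2.4,"dz":-5},{"rx":-0.75,"dy":-3.6,"dz":-6.5},{"rx":-0.75,"dy":-4.3,"dz":-8},{"rx":-0.75,"dy":-5.1,"dz":-9.2}]'
python3 -c "from h import *;plan([.473,-.3,.16],1.471)"
```

```text
t 0.1 p [ 0.1761 -0.5994  0.2498] d [ 2.2496 -5.0873 -9.2324] rv [-2.756  -0.0013  0.0003] F [-0.1749 -0.4266 -0.5011] w 0.08530402187569194 q7 -0.11278181705710869$[0]: bad value
```

```bash
python3 -m jog '[{"grip":1,"dx":0,"dy":-1.2,"dz":-2.5,"rx":-0.75,"ry":0,"rz":0},{"grip":1,"dx":0,"dy":-2.4,"dz":-5,"rx":-0.75,"ry":0,"rz":0},{"grip":1,"dx":0,"dy":-3.6,"dz":-6.5,"rx":-0.75,"ry":0,"rz":0},{"grip":1,"dx":0,"dy":-4.3,"dz":-8,"rx":-0.75,"ry":0,"rz":0},{"grip":1,"dx":0,"dy":-5.1,"dz":-9.2,"rx":-0.75,"ry":0,"rz":0}]'
python3 -c "from h import *;plan([.473,-.3,.16],1.471)"
```

```text
clock: 0.6
position: [0.3552, -0.4227, 0.2503]
tool_rot: [-0.712, 1.571, -2.812]
force: [1.5, -1.3, 0.4]
grip_width: 0.0855
t 0.6 p [ 0.3552 -0.4227  0.2503] d [ 2.2561  0.9957 -4.1341] rv [-2.     -0.      0.0001] F [ 1.4656 -1.2668  0.3903] w 0.08553911571583964 q7 0.11174182519870526
```

```bash
python3 -m jog '[{"grip":0.6,"dx":0,"dy":1,"dz":-4.1,"rx":-0.75,"ry":0,"rz":0},{"grip":0.6,"dx":0,"dy":1,"dz":-4.1,"rx":-0.75,"ry":0,"rz":0},{"grip":0.6,"dx":0,"dy":1,"dz":-4.1,"rx":-0.75,"ry":0,"rz":0},{"grip":0.6,"dx":0,"dy":1,"dz":-4.1,"rx":-0.75,"ry":0,"rz":0},{"grip":0.6,"dx":0,"dy":1,"dz":-4.1,"rx":-0.75,"ry":0,"rz":0}]'
python3 -m jog '[{"grip":0.6,"dx":0.5,"dy":0,"dz":0,"rx":-0.75,"ry":0,"rz":0},{"grip":0.6,"dx":1,"dy":0,"dz":0,"rx":-0.75,"ry":0,"rz":0},{"grip":0.6,"dx":1.5,"dy":0,"dz":0,"rx":-0.75,"ry":0,"rz":0},{"grip":0.6,"dx":2.2,"dy":0,"dz":0,"rx":-0.75,"ry":0,"rz":0},{"grip":0.6,"dx":2.2,"dy":0,"dz":0,"rx":-0.75,"ry":0,"rz":0}]' >/dev/null
python3 -m jog '[{"grip":0.6,"dx":0,"dy":0,"dz":0,"rx":-0.5,"ry":0,"rz":0},{"grip":0.6,"dx":0,"dy":0,"dz":0,"rx":-0.5,"ry":0,"rz":0},{"grip":0.6,"dx":0,"dy":0,"dz":0,"rx":-0.5,"ry":0,"rz":0},{"grip":0.6,"dx":0,"dy":0,"dz":0,"rx":-0.5,"ry":0,"rz":0},{"grip":0.6,"dx":0,"dy":0,"dz":0,"rx":-0.5,"ry":0,"rz":0}]' >/dev/null
python3 -c "
from h import *;plan([.473,-.3,.064],1.471)
s=grab_frame('side');t=grab_frame('top')
cv2.imwrite('pics/k.png',np.hstack([crop(s,310,320,100,110,4),crop(t,415,240,55,60,6)[:440] if 0 else cv2.resize(t[240:295,420:470],(400,440),interpolation=2)]))"
```

```text
clock: 1.1
position: [0.4744, -0.3005, 0.2502]
tool_rot: [2.388, 1.569, 1.043]
force: [-0.2, 0.1, -0.5]
grip_width: 0.0512
t 2.1 p [ 0.4719 -0.3037  0.1619] d [2.4486 0.093  0.0194] rv [-0.0056 -0.0005 -0.0006] F [-0.7674 -0.0338 -0.1469] w 0.05136195924612433 q7 1.4651154495820184
```

View pics/k.png

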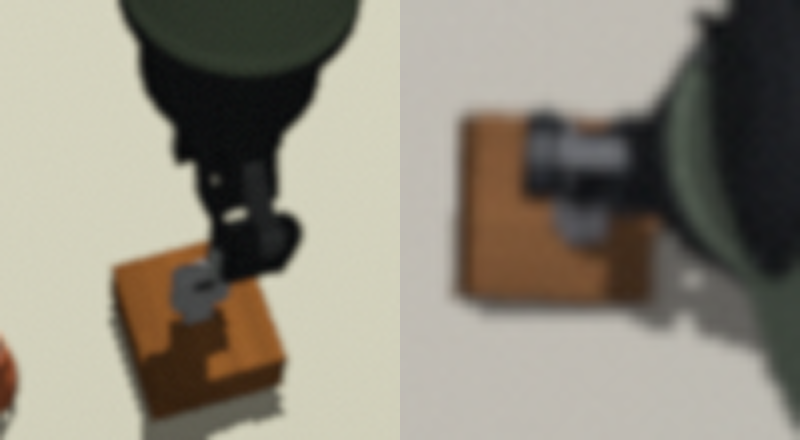

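The gripper sits over the key (side crop: head at (195,285), just below the fingers). I'll descend, close gently and lift.

```bash
python3 -m jog '[{"grip":0.6,"dx":0.8,"dy":0.09,"dz":0.02,"rx":0,"ry":0,"rz":0},{"grip":0.6,"dx":1.6,"dy":0.09,"dz":0.02,"rx":0,"ry":0,"rz":0},{"grip":0.6,"dx":2.2,"dy":0.09,"dz":0.02,"rx":0,"ry":0,"rz":0},{"grip":0.6,"dx":2.45,"dy":0.09,"dz":0.02,"rx":0,"ry":0,"rz":0},{"grip":0.6,"dx":2.45,"dy":0.09,"dz":0.02,"rx":0,"ry":0,"rz":0}]' 40
python3 -c "from h import *;plan([.473,-.3,.064],1.471)"
```

```text
clock: 2.7
position: [0.473, -0.2997, 0.0636]
tool_rot: [2.698, 1.569, 2.592]
force: [-0.4, -0.8, -0.8]
grip_width: 0.0512
t 2.7 p [ 0.473  -0.2997  0.0636] d [-0.0111 -0.0072  0.0001] rv [-0.0066 -0.0015 -0.0007] F [-0.4249 -0.8472 -0.7859] w 0.051179099649105525 q7 1.3480737932506004
```

```bash
python3 -m jog '[{"grip":0.2,"dx":0,"dy":0,"dz":0,"rx":0,"ry":0,"rz":0},{"grip":0.1,"dx":0,"dy":0,"dz":0,"rx":0,"ry":0,"rz":0},{"grip":0,"dx":0,"dy":0,"dz":0,"rx":0,"ry":0,"rz":0},{"grip":0,"dx":0,"dy":0,"dz":0,"rx":0,"ry":0,"rz":0},{"grip":0,"dx":0,"dy":0,"dz":0,"rx":0,"ry":0,"rz":0}]' 60
python3 -m jog '[{"grip":0,"dx":0,"dy":0,"dz":0,"rx":0,"ry":0,"rz":0},{"grip":0,"dx":0,"dy":0,"dz":0,"rx":0,"ry":0,"rz":0},{"grip":0,"dx":0,"dy":0,"dz":0,"rx":0,"ry":0,"rz":0}]'
python3 -c "from h import *;plan([.473,-.3,.064],1.471)"
```

```text
clock: 3.2
position: [0.4738, -0.3005, 0.0654]
tool_rot: [-0.613, 1.569, -0.719]
force: [-0.9, 0.3, 8.6]
grip_width: 0.0091
clock: 3.5
position: [0.4738, -0.3005, 0.0654]
tool_rot: [-0.581, 1.569, -0.688]
force: [-2.2, 0.1, 8.4]
grip_width: 0.0093
t 3.5 p [ 0.4738 -0.3005  0.0654] d [ 0.0338  0.01   -0.0208] rv [-0.0064  0.0013  0.0009] F [-2.2369  0.1331  8.3611] w 0.009314536920631613 q7 1.3488487656178068
```

```bash
python3 -m jog '[{"grip":0,"dx":-0.5,"dy":0,"dz":0,"rx":0,"ry":0,"rz":0},{"grip":0,"dx":-1,"dy":0,"dz":0,"rx":0,"ry":0,"rz":0},{"grip":0,"dx":-1.6,"dy":0,"dz":0,"rx":0,"ry":0,"rz":0},{"grip":0,"dx":-2,"dy":0,"dz":0,"rx":0,"ry":0,"rz":0},{"grip":0,"dx":-2,"dy":0,"dz":0,"rx":0,"ry":0,"rz":0}]'
python3 -c "from h import *;plan([.6,-.047,.135],1.571)"
```

```text
clock: 4.0
position: [0.4741, -0.3007, 0.1465]
tool_rot: [-0.531, 1.567, -0.637]
force: [0.6, -0.5, -1.4]
grip_width: 0.0095
t 4.0 p [ 0.4741 -0.3007  0.1465] d [0.2821 6.6419 2.4546] rv [-0.1066  0.0028  0.0018] F [ 0.5876 -0.4523 -1.3776] w 0.009476682434394713 q7 1.4382129953486547
```

```bash
python3 -m jog '[{"grip":0,"dx":0,"dy":1.2,"dz":0.45,"rx":-0.05,"ry":0,"rz":0},{"grip":0,"dx":0,"dy":2.4,"dz":0.9,"rx":-0.1,"ry":0,"rz":0},{"grip":0,"dx":0,"dy":3.5,"dz":1.3,"rx":-0.107,"ry":0,"rz":0},{"grip":0,"dx":0,"dy":4.5,"dz":1.7,"rx":-0.107,"ry":0,"rz":0},{"grip":0,"dx":0,"dy":5.3,"dz":2,"rx":-0.107,"ry":0,"rz":0}]' >/dev/null
python3 -m jog '[{"grip":0,"dx":0,"dy":0.7,"dz":0.23,"rx":0,"ry":0,"rz":0},{"grip":0,"dx":0.28,"dy":1.24,"dz":0.45,"rx":0,"ry":0,"rz":0},{"grip":0,"dx":0.28,"dy":1.24,"dz":0.45,"rx":0,"ry":0,"rz":0},{"grip":0,"dx":0.28,"dy":1.24,"dz":0.45,"rx":0,"ry":0,"rz":0}]' >/dev/null
python3 -c "
from h import *;plan([.6,-.047,.135],1.571)
s=grab_frame('side');t=grab_frame('top')
cv2.imwrite('pics/l_side.png',s);cv2.imwrite('pics/l_top.png',t)
cv2.imwrite('pics/l.png',np.hstack([crop(s,340,240,50,60,10)[:600],crop(t,340,200,30,60,10)]))"
```

```text
t 4.9 p [ 0.5928 -0.048   0.1322] d [-0.0698  0.0251  0.1798] rv [ 0.0018 -0.0013  0.0001] F [-0.6506 -0.5688  0.0499] w 0.009311950382045454 q7 1.0566016114878465
```

View pics/l.png

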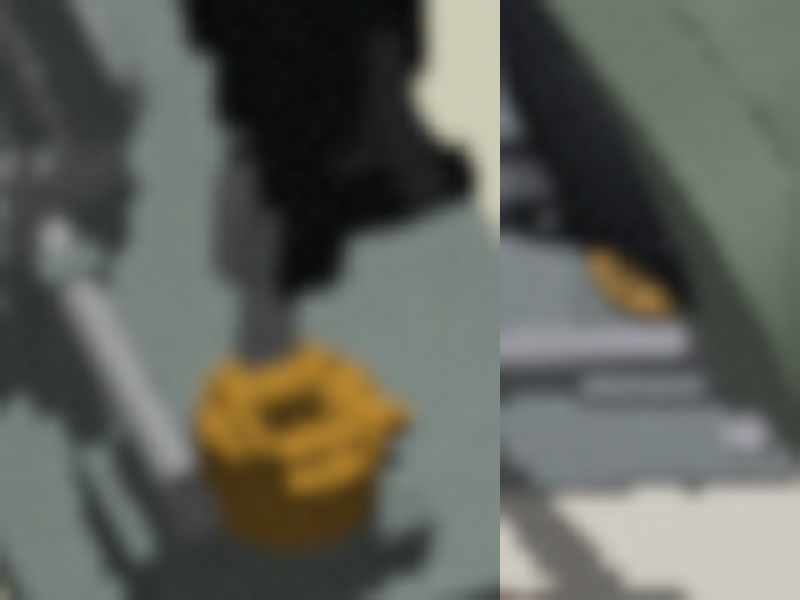

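The key hangs over the lock. In the side picture its blade's bottom edge is centred at about (366.2,275.3) and the slot at (368.7,280.3). I'll compare these with the projection.

```bash
python3 - <<'E'
from h import *
print(proj("side",[.5928,-.051,.0768]),proj("side",[.5928-.007,-.051,.0768]),proj("side",[.5928+.007,-.051,.0768]))
print(onz("side",(366.2,275.3),.0768), onz("side",(368.7,280.3),.052),proj("side",[.6,-.047,.052]))
s=cv2.imread("pics/l_side.png")
for y in (270,272,274): print(y,cv2.cvtColor(s[y:y+1,358:378],cv2.COLOR_BGR2GRAY)[0])
print(cv2.cvtColor(s[264:282,364:369],cv2.COLOR_BGR2HSV)[...,1].T)
print("slot V\n",cv2.cvtColor(s[274:288,360:378],cv2.COLOR_BGR2HSV)[...,2])
E
```

```text
[367.0366 276.7597] [364.2818 277.545 ] [369.7841 275.9764]
[ 0.5926 -0.0463  0.0768] [ 0.6014 -0.0448  0.052 ] [368.5288 281.1516]
270 [126 128 128 129 124 108  85  71  68  61  60  76 103 117 122 125 129 130
 129 129]
272 [127 128 127 127 122 105  82  69  70  70  73  92 115 127 128 129 129 130
 131 131]
274 [127 127 129 128 121 100  78  69  69  71  77  93 115 129 130 129 130 131
 131 132]
[[  0   4   8   8  14  15  18   6   9   6   6  46 117 162 185 191 193 191]
 [  8  12   8   8   8   4  11   0   7   7   0  30 102 159 185 190 189 191]
 [  9  13  17   9  13   8   4  11   4   4   7  32 114 169 187 192 190 188]
 [ 16  16   6  12  22   5   8   7   4  11   7  59 135 176 189 194 193 189]
 [ 18   9  20  22   9  13   4   7   7   7  44 101 155 180 189 193 193 193]]
slot V
 [[133 131 124 102  79  69  70  72  82 104 131 145 141 133 132 135 135 136]
 [133 132 126 113  89  77  80  90 104 130 153 163 157 144 140 136 135 136]
 [132 137 144 139 116 108 116 127 143 160 170 172 162 155 159 155 140 134]
 [134 146 159 161 151 146 155 164 169 169 167 164 163 170 174 172 154 137]
 [139 147 160 172 172 168 168 169 162 154 144 142 157 172 180 176 164 149]
 [140 142 153 169 171 162 153 142 131 119 112 117 143 166 176 177 172 163]
 [144 148 151 162 161 144 122 107  95  87  86  98 128 153 168 176 178 177]
 [153 163 159 158 156 139 106  85  78  84  90 105 131 149 164 172 176 175]
 [152 167 163 154 153 147 120  99  98 114 130 140 153 164 169 167 163 157]
 [135 153 159 150 147 151 139 130 137 152 162 166 169 168 164 155 147 142]
 [108 126 145 148 141 141 141 144 157 169 167 162 160 159 153 140 134 127]
 [ 84  90 113 126 116 109 111 119 140 150 147 140 144 155 159 150 135 116]
 [ 76  70  81  92  86  79  78  86 108 132 138 142 153 164 166 153 130 104]
 [ 68  65  70  73  72  71  70  74 102 140 156 157 157 157 149 127 103  93]]
```

```bash
python3 -m jog '[{"grip":0,"dx":0,"dy":0.01,"dz":0.2,"rx":0,"ry":0,"rz":0},{"grip":0,"dx":0.2,"dy":0.01,"dz":0.2,"rx":0,"ry":0,"rz":0},{"grip":0,"dx":0.4,"dy":0.01,"dz":0.2,"rx":0,"ry":0,"rz":0},{"grip":0,"dx":0.55,"dy":0.01,"dz":0.2,"rx":0,"ry":0,"rz":0},{"grip":0,"dx":0.6,"dy":0.01,"dz":0.2,"rx":0,"ry":0,"rz":0}]'
python3 -m jog '[{"grip":0,"dx":0.08,"dy":0,"dz":0,"rx":0,"ry":0,"rz":0},{"grip":0,"dx":0.16,"dy":0,"dz":0,"rx":0,"ry":0,"rz":0},{"grip":0,"dx":0.22,"dy":0,"dz":0,"rx":0,"ry":0,"rz":0}]'
python3 -c "from h import *;plan([.6005,-.047,.0834],1.571)"
```

```text
clock: 5.5
position: [0.6007, -0.0478, 0.108]
tool_rot: [3.057, 1.569, 3.059]
force: [0.4, -0.0, -1.2]
grip_width: 0.0096
clock: 5.8
position: [0.6013, -0.0473, 0.1002]
tool_rot: [1.088, 1.57, 1.089]
force: [-0.2, 2.5, 1.1]
grip_width: 0.0089
t 5.8 p [ 0.6013 -0.0473  0.1002] d [ 0.4199  0.0076 -0.0198] rv [ 0.0012  0.0003 -0.0005] F [-0.1553  2.5264  1.1295] w 0.008945862485074755 q7 1.0308215450693863
```

Tip is about 6 mm below the mouth with little force, so it has entered. The sideways force of +2.5 N in y says to ease +y as it goes down.

```bash
python3 -m jog '[{"grip":0,"dx":0.1,"dy":0.02,"dz":0,"rx":0,"ry":0,"rz":0},{"grip":0,"dx":0.2,"dy":0.03,"dz":0,"rx":0,"ry":0,"rz":0},{"grip":0,"dx":0.28,"dy":0.03,"dz":0,"rx":0,"ry":0,"rz":0}]'
python3 -m jog '[{"grip":0,"dx":0.08,"dy":0,"dz":0,"rx":0,"ry":0,"rz":0},{"grip":0,"dx":0.12,"dy":0,"dz":0,"rx":0,"ry":0,"rz":0},{"grip":0,"dx":0.16,"dy":0,"dz":0,"rx":0,"ry":0,"rz":0}]'
python3 -c "from h import *;plan([.6005,-.047,.0834],1.571)"
```

```text
clock: 6.1
position: [0.6012, -0.0467, 0.0887]
tool_rot: [-1.919, 1.571, -1.918]
force: [0.3, 1.1, -1.0]
grip_width: 0.0094
clock: 6.4
position: [0.6015, -0.0465, 0.083]
tool_rot: [-0.229, 1.57, -0.228]
force: [-5.8, -1.3, 27.6]
grip_width: 0.0094
t 6.4 p [ 0.6015 -0.0465  0.083 ] d [-0.0089 -0.012  -0.025 ] rv [0.0008 0.0005 0.0001] F [-5.8102 -1.3326 27.6029] w 0.00943416999522626 q7 1.0127106931596024
```

The key is seated: z stops at 0.083 with 27 N. I'll relieve the push and turn clockwise (+rx, since tool x points down).

```bash
python3 -m jog '[{"grip":0,"dx":-0.05,"dy":0,"dz":0,"rx":0,"ry":0,"rz":0},{"grip":0,"dx":-0.05,"dy":0,"dz":0,"rx":0.12,"ry":0,"rz":0},{"grip":0,"dx":-0.05,"dy":0,"dz":0,"rx":0.24,"ry":0,"rz":0},{"grip":0,"dx":-0.05,"dy":0,"dz":0,"rx":0.36,"ry":0,"rz":0},{"grip":0,"dx":-0.05,"dy":0,"dz":0,"rx":0.48,"ry":0,"rz":0}]'
python3 -m jog '[{"grip":0,"dx":0,"dy":0,"dz":0,"rx":0.12,"ry":0,"rz":0},{"grip":0,"dx":0,"dy":0,"dz":0,"rx":0.24,"ry":0,"rz":0},{"grip":0,"dx":0,"dy":0,"dz":0,"rx":0.36,"ry":0,"rz":0},{"grip":0,"dx":0,"dy":0,"dz":0,"rx":0.48,"ry":0,"rz":0}]'
python3 -c "from h import *;plan([.6005,-.047,.0834],1.571);print(observe()['moment'])"
```

```text
clock: 6.9
position: [0.6014, -0.0465, 0.0848]
tool_rot: [0.86, 1.57, 0.377]
force: [0.9, 0.4, -0.6]
grip_width: 0.0093
clock: 7.3
position: [0.6012, -0.0466, 0.0848]
tool_rot: [-0.675, 1.571, -1.639]
force: [-0.1, -0.2, -0.4]
grip_width: 0.0092
t 7.3 p [ 0.6012 -0.0466  0.0848] d [ 0.0347 -0.0199 -0.0009] rv [-0.964   0.      0.0001] F [-0.1146 -0.246  -0.4448] w 0.009239830526265048 q7 0.20974510801451254
[-0.091   0.2017  0.0457]
```

```bash
python3 -m jog '[{"grip":0,"dx":0,"dy":0,"dz":0,"rx":0.12,"ry":0,"rz":0},{"grip":0,"dx":0,"dy":0,"dz":0,"rx":0.24,"ry":0,"rz":0},{"grip":0,"dx":0,"dy":0,"dz":0,"rx":0.36,"ry":0,"rz":0},{"grip":0,"dx":0,"dy":0,"dz":0,"rx":0.48,"ry":0,"rz":0}]'
python3 -c "from h import *;plan([.6005,-.047,.0834],1.571);print(observe()['moment'])"
python3 -m jog '[{"grip":0,"dx":0.03,"dy":0,"dz":0,"rx":0.06,"ry":0,"rz":0},{"grip":0,"dx":0.05,"dy":0,"dz":0,"rx":0.1,"ry":0,"rz":0},{"grip":0,"dx":0.05,"dy":0,"dz":0,"rx":0.1,"ry":0,"rz":0}]'
python3 -c "from h import *;plan([.6005,-.047,.0834],1.571);print(observe()['moment'])"
```

```text
clock: 7.7
position: [0.6009, -0.0466, 0.0847]
tool_rot: [-1.402, 1.57, -2.846]
force: [-2.8, 1.5, 1.5]
grip_width: 0.0096
t 7.7 p [ 0.6009 -0.0466  0.0847] d [ 0.0338 -0.012   0.008 ] rv [-1.444  -0.0003  0.0005] F [-2.7994  1.5308  1.4813] w 0.009621662285965421 q7 -0.17710717148509078
[-0.0543  0.5984 -0.0093]
clock: 8.0
position: [0.601, -0.0466, 0.0834]
tool_rot: [-0.561, 1.57, -2.101]
force: [-5.4, -1.3, 14.1]
grip_width: 0.0093
t 8.0 p [ 0.601  -0.0466  0.0834] d [-0.0008 -0.012   0.0094] rv [-1.5404  0.0002  0.0008] F [-5.4196 -1.338  14.0581] w 0.009296328965726595 q7 -0.2548903779290831
[-0.154   1.4043  0.2193]
```

Turned 1.54 rad and still pressed down. I'll turn slightly more to reach the stop, then release, go up and look.

```bash
python3 -m jog '[{"grip":0,"dx":-0.03,"dy":0,"dz":0,"rx":0.08,"ry":0,"rz":0},{"grip":0,"dx":-0.03,"dy":0,"dz":0,"rx":0.08,"ry":0,"rz":0}]'
python3 -c "from h import *;plan([.6005,-.047,.0834],1.571);print(observe()['moment'])"
python3 -m jog '[{"grip":0.15,"dx":0,"dy":0,"dz":0,"rx":-0.04,"ry":0,"rz":0},{"grip":0.3,"dx":0,"dy":0,"dz":0,"rx":-0.04,"ry":0,"rz":0},{"grip":0.35,"dx":0,"dy":0,"dz":0,"rx":-0.04,"ry":0,"rz":0},{"grip":0.4,"dx":0,"dy":0,"dz":0,"rx":-0.04,"ry":0,"rz":0}]'
python3 -m jog '[{"grip":0.4,"dx":-0.4,"dy":0,"dz":0,"rx":0,"ry":0,"rz":0},{"grip":0.4,"dx":-1,"dy":0,"dz":0,"rx":0,"ry":0,"rz":0},{"grip":0.4,"dx":-2,"dy":0,"dz":0,"rx":0,"ry":0,"rz":0},{"grip":0.4,"dx":-3.2,"dy":0,"dz":0,"rx":0,"ry":0,"rz":0},{"grip":0.4,"dx":-4.4,"dy":0,"dz":0,"rx":0,"ry":0,"rz":0}]'
python3 -c "
from h import *;plan([.6,.249,.30],0.011)
s=grab_frame('side');cv2.imwrite('pics/m_side.png',s);print(observe()['qpos'])
cv2.imwrite('pics/m.png',crop(s,330,220,100,90,6))"
```

```text
clock: 8.2
position: [0.6008, -0.0468, 0.0836]
tool_rot: [-0.962, 1.57, -2.582]
force: [-1.2, -1.8, -3.2]
grip_width: 0.0093
t 8.2 p [ 0.6008 -0.0468  0.0836] d [ 0.0059 -0.0061  0.0054] rv [-1.6202 -0.0002  0.0012] F [-1.2383 -1.839  -3.2405] w 0.009308909973605 q7 -0.31735735155628425
[-0.5246  0.2583  0.4895]
clock: 8.6
position: [0.6013, -0.0465, 0.084]
tool_rot: [2.251, 1.571, 0.672]
force: [0.6, 0.5, 0.5]
grip_width: 0.0341
clock: 9.1
position: [0.6008, -0.0463, 0.263]
tool_rot: [2.219, 1.57, 0.64]
force: [0.8, -0.6, -0.4]
grip_width: 0.0342
t 9.1 p [ 0.6008 -0.0463  0.263 ] d [-0.9239 -0.0759 -7.3834] rv [-0.0187 -0.0003 -0.0004] F [ 0.8176 -0.5818 -0.3748] w 0.03418769916155108 q7 -0.19701819894273193
[ 0.2315  0.4837 -0.364   1.6263  0.1924  1.057  -0.1956]
```

View pics/m.png

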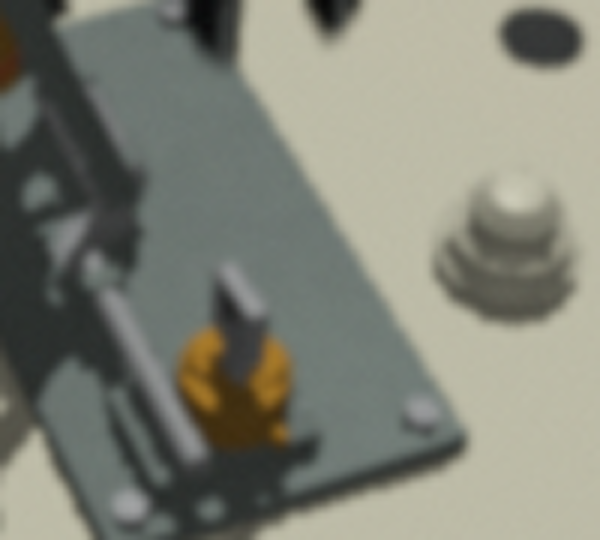

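The key is seated in the lock and turned: its head runs along y and the pin now points to the lower right at (280,435). Next, the kickstand: close the fingers, go over the foot at (0.598,0.249,0.195) and push down along its arc.

```bash
python3 -m jog '[{"grip":0.2,"dx":-0.9,"dy":-0.05,"dz":-1,"rx":0,"ry":0,"rz":0},{"grip":0,"dx":-0.9,"dy":-0.05,"dz":-2.2,"rx":0,"ry":0,"rz":0},{"grip":0,"dx":-0.9,"dy":-0.05,"dz":-3.4,"rx":0,"ry":0,"rz":0},{"grip":0,"dx":-0.9,"dy":-0.05,"dz":-4.6,"rx":0,"ry":0,"rz":0},{"grip":0,"dx":-0.9,"dy":-0.05,"dz":-5.6,"rx":0,"ry":0,"rz":0}]' >/dev/null
python3 -m jog '[{"grip":0,"dx":0,"dy":0,"dz":-1,"rx":0,"ry":0,"rz":0},{"grip":0,"dx":0,"dy":0,"dz":-1.75,"rx":0,"ry":0,"rz":0},{"grip":0,"dx":0,"dy":0,"dz":-1.75,"rx":0,"ry":0,"rz":0},{"grip":0,"dx":0,"dy":0,"dz":-1.75,"rx":0,"ry":0,"rz":0}]' >/dev/null
python3 -c "
from h import *;plan([.6,.249,.222],0.011)
s=grab_frame('side');t=grab_frame('top');cv2.imwrite('pics/n_side.png',s)
cv2.imwrite('pics/n.png',np.hstack([crop(s,280,110,100,110,4),cv2.resize(t[170:280,220:320],(400,440),interpolation=2)]))"
```

```text
t 10.05 p [0.6012 0.248  0.2967] d [ 1.8673 -0.0314 -0.0242] rv [-0.0178 -0.0001 -0.0003] F [ 0.0699 -1.0174  0.227 ] w -3.529576341977375e-06 q7 -0.6694709163230735
```

View pics/n.png

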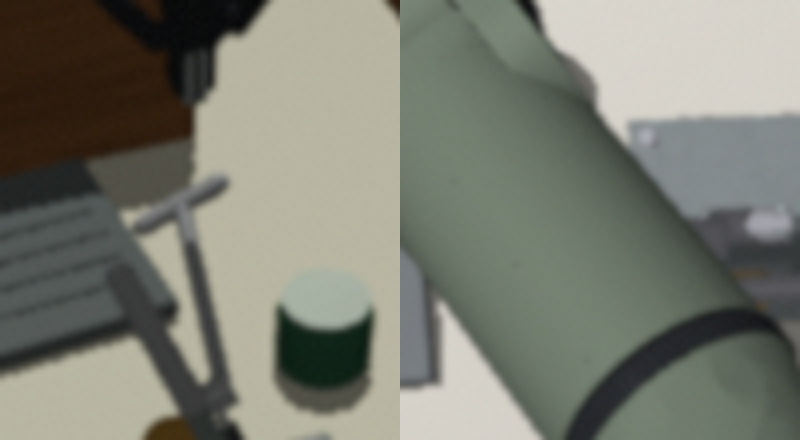

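Fingertips at about (190,100) in the crop are straight above the foot bar (182,203). I'll press down along the arc.

```bash
python3 -m jog '[{"grip":0,"dx":0.8,"dy":0,"dz":0,"rx":0,"ry":0,"rz":0},{"grip":0,"dx":1.5,"dy":0,"dz":0,"rx":0,"ry":0,"rz":0},{"grip":0,"dx":1.8,"dy":0,"dz":0,"rx":0,"ry":0,"rz":0},{"grip":0,"dx":2.1,"dy":0.05,"dz":0,"rx":0,"ry":0,"rz":0},{"grip":0,"dx":2.4,"dy":0.15,"dz":0,"rx":0,"ry":0,"rz":0}]'
python3 -m jog '[{"grip":0,"dx":0.3,"dy":0.1,"dz":0,"rx":0,"ry":0,"rz":0},{"grip":0,"dx":0.6,"dy":0.2,"dz":0.02,"rx":0,"ry":0,"rz":0},{"grip":0,"dx":0.9,"dy":0.3,"dz":0.08,"rx":0,"ry":0,"rz":0},{"grip":0,"dx":1.2,"dy":0.4,"dz":0.15,"rx":0,"ry":0,"rz":0},{"grip":0,"dx":1.5,"dy":0.5,"dz":0.22,"rx":0,"ry":0,"rz":0}]'
python3 -m jog '[{"grip":0,"dx":0.3,"dy":0.1,"dz":0.1,"rx":0,"ry":0,"rz":0},{"grip":0,"dx":0.6,"dy":0.2,"dz":0.2,"rx":0,"ry":0,"rz":0},{"grip":0,"dx":0.8,"dy":0.3,"dz":0.25,"rx":0,"ry":0,"rz":0},{"grip":0,"dx":0.8,"dy":0.3,"dz":0.25,"rx":0,"ry":0,"rz":0},{"grip":0,"dx":0.8,"dy":0.3,"dz":0.25,"rx":0,"ry":0,"rz":0}]'
python3 -c "from h import *;plan([.639,.230,.114],0.011)"
```

```text
clock: 10.65
position: [0.6083, 0.2474, 0.2004]
tool_rot: [2.045, 1.569, 0.466]
force: [-0.7, 1.1, 1.2]
grip_width: -0.0002
clock: 11.15
position: [0.6279, 0.2379, 0.1388]
tool_rot: [-0.209, 1.57, -1.788]
force: [0.1, -1.1, 1.2]
grip_width: 0.0002
clock: 11.65
position: [0.6395, 0.2286, 0.108]
tool_rot: [-3.021, 1.571, 1.684]
force: [-0.3, -0.3, 0.5]
grip_width: -0.0
t 11.65 p [0.6395 0.2286 0.108 ] d [-0.1504 -0.0117 -0.0359] rv [-0.019  -0.0003  0.    ] F [-0.2645 -0.3347  0.488 ] w -1.898784141501347e-05 q7 -0.6875033289911914
```

```bash
python3 -m jog '[{"grip":0,"dx":-1.2,"dy":0,"dz":-0.3,"rx":0,"ry":0,"rz":0},{"grip":0,"dx":-2.4,"dy":0,"dz":-0.3,"rx":0,"ry":0,"rz":0},{"grip":0,"dx":-3.6,"dy":0,"dz":-0.3,"rx":0,"ry":0,"rz":0},{"grip":0,"dx":-4.8,"dy":0,"dz":-0.3,"rx":0,"ry":0,"rz":0},{"grip":0,"dx":-4.8,"dy":0,"dz":-0.3,"rx":0,"ry":0,"rz":0}]' >/dev/null
python3 -c "
from h import *;plan([.5275,.101,.30],0.011)
s=grab_frame('side');cv2.imwrite('pics/o_side.png',s);cv2.imwrite('pics/o.png',crop(s,270,150,150,150,4))"
```

```text
t 12.15 p [0.6411 0.2419 0.308 ] d [ 0.1558 -2.8146  3.5454] rv [-0.0189 -0.0044 -0.0097] F [-0.5836 -0.2248 -1.6463] w 0.0001681181898559114 q7 -0.6297057005607063
```

View pics/o.png

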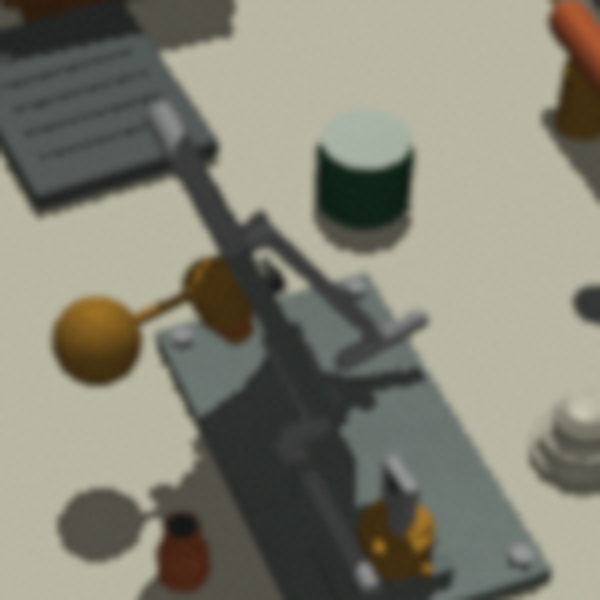

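The kickstand is down: the foot is at (385,340) near the plate, leg pointing down and slightly to -y. The top bar is centred at about (198,176) in the crop, where the model puts it (196,178). Next, go above it with the fingers open.

```bash
python3 -m jog '[{"grip":0.6,"dx":0,"dy":-0.6,"dz":0.8,"rx":0,"ry":0,"rz":0},{"grip":0.6,"dx":0,"dy":-1.2,"dz":1.6,"rx":0,"ry":0,"rz":0},{"grip":0.6,"dx":0,"dy":-1.9,"dz":2.4,"rx":0,"ry":0,"rz":0},{"grip":0.6,"dx":0.15,"dy":-2.5,"dz":3.1,"rx":0,"ry":0,"rz":0},{"grip":0.6,"dx":0.15,"dy":-2.81,"dz":3.53,"rx":0,"ry":0,"rz":0}]' >/dev/null
python3 -m jog '[{"grip":0.6,"dx":0,"dy":0,"dz":0,"rx":0,"ry":0,"rz":0},{"grip":0.6,"dx":0,"dy":0,"dz":0,"rx":0,"ry":0,"rz":0}]'
python3 -c "
from h import *;plan([.5275,.101,.2276],0.011)
s=grab_frame('side');cv2.imwrite('pics/p.png',crop(s,270,110,120,120,5))"
```

```text
clock: 12.9
position: [0.5259, 0.1002, 0.294]
tool_rot: [1.824, 1.57, 0.245]
force: [0.9, -0.4, 0.3]
grip_width: 0.0512
t 12.9 p [0.5259 0.1002 0.294 ] d [ 1.66    0.0384 -0.0207] rv [-0.0192 -0.0001 -0.0003] F [ 0.8902 -0.39    0.3399] w 0.051215609670846686 q7 -0.4653649334912293
```

View pics/p.png

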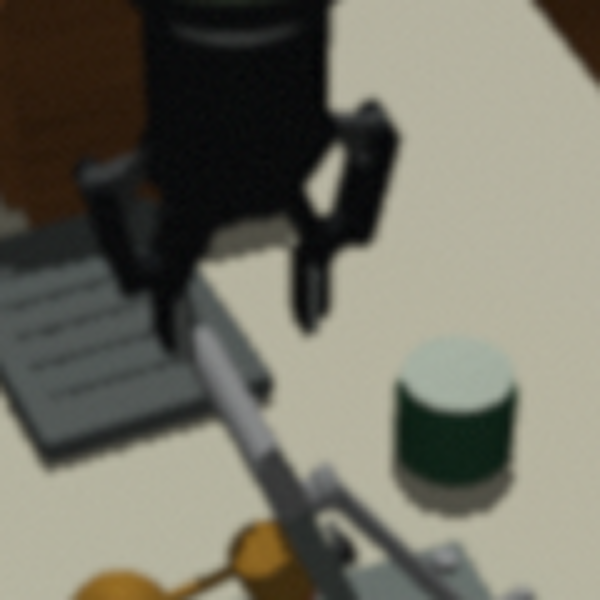

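The fingers straddle the bar (tips at (170,345) and (308,325), bar below between them), so I'll descend and close lightly.

```bash
python3 -m jog '[{"grip":0.6,"dx":0.5,"dy":0.04,"dz":0,"rx":0,"ry":0,"rz":0},{"grip":0.6,"dx":0.9,"dy":0.04,"dz":0,"rx":0,"ry":0,"rz":0},{"grip":0.6,"dx":1.3,"dy":0.04,"dz":0,"rx":0,"ry":0,"rz":0},{"grip":0.6,"dx":1.6,"dy":0.04,"dz":0,"rx":0,"ry":0,"rz":0},{"grip":0.6,"dx":1.6,"dy":0.04,"dz":0,"rx":0,"ry":0,"rz":0}]'
python3 -m jog '[{"grip":0.4,"dx":0,"dy":0,"dz":0,"rx":0,"ry":0,"rz":0},{"grip":0.2,"dx":0,"dy":0,"dz":0,"rx":0,"ry":0,"rz":0},{"grip":0.05,"dx":0,"dy":0,"dz":0,"rx":0,"ry":0,"rz":0},{"grip":0.05,"dx":0,"dy":0,"dz":0,"rx":0,"ry":0,"rz":0},{"grip":0.05,"dx":0,"dy":0,"dz":0,"rx":0,"ry":0,"rz":0}]' 25
python3 -c "from h import *;plan([.598,.101,.24],0.011)"
```

```text
clock: 13.45
position: [0.5271, 0.1006, 0.2284]
tool_rot: [-1.533, 1.568, -3.11]
force: [0.8, 0.4, -0.1]
grip_width: 0.0513
clock: 13.95
position: [0.5275, 0.1003, 0.2305]
tool_rot: [1.804, 1.57, 0.226]
force: [-5.2, 0.2, 7.2]
grip_width: 0.0172
t 13.95 p [0.5275 0.1003 0.2305] d [-0.2364  1.7623 -0.0312] rv [-0.0186 -0.0001 -0.0004] F [-5.1576  0.1685  7.2017] w 0.01716010057993948 q7 -0.5031294591793465
```

Gripped (17 mm opening on the 18 mm bar). I'll raise the frame along its arc.

```bash
python3 -m jog '[{"grip":0.05,"dx":-0.06,"dy":0.17,"dz":0,"rx":0,"ry":0,"rz":0},{"grip":0.05,"dx":-0.11,"dy":0.34,"dz":0,"rx":0,"ry":0,"rz":0},{"grip":0.05,"dx":-0.16,"dy":0.51,"dz":0,"rx":0,"ry":0,"rz":0},{"grip":0.05,"dx":-0.2,"dy":0.69,"dz":0,"rx":0,"ry":0,"rz":0},{"grip":0.05,"dx":-0.23,"dy":0.86,"dz":0,"rx":0,"ry":0,"rz":0}]'
python3 -m jog '[{"grip":0.05,"dx":-0.03,"dy":0.18,"dz":0,"rx":0,"ry":0,"rz":0},{"grip":0.05,"dx":-0.05,"dy":0.36,"dz":0,"rx":0,"ry":0,"rz":0},{"grip":0.05,"dx":-0.07,"dy":0.54,"dz":0,"rx":0,"ry":0,"rz":0},{"grip":0.05,"dx":-0.07,"dy":0.72,"dz":0,"rx":0,"ry":0,"rz":0},{"grip":0.05,"dx":-0.07,"dy":0.72,"dz":0,"rx":0,"ry":0,"rz":0}]'
python3 -c "from h import *;plan([.598,.101,.24],0.011)"
```

```text
clock: 14.45
position: [0.5619, 0.1008, 0.2395]
tool_rot: [-2.891, 1.57, 1.814]
force: [-5.4, 6.4, 1.9]
grip_width: 0.0173
clock: 14.95
position: [0.5913, 0.101, 0.2424]
tool_rot: [2.804, 1.569, 1.226]
force: [-3.2, 7.2, 4.5]
grip_width: 0.0173
t 14.95 p [0.5913 0.101  0.2424] d [ 0.0592  0.1676 -0.0018] rv [-0.0179 -0.0018 -0.0007] F [-3.1978  7.2487  4.5095] w 0.01731984999951734 q7 -0.4670147374744999
```

```bash
python3 -m jog '[{"grip":0.05,"dx":0,"dy":0.06,"dz":-0.01,"rx":0,"ry":0,"rz":0},{"grip":0.05,"dx":0,"dy":0.12,"dz":-0.02,"rx":0,"ry":0,"rz":0},{"grip":0.05,"dx":0,"dy":0.15,"dz":-0.02,"rx":0,"ry":0,"rz":0},{"grip":0.05,"dx":0,"dy":0.15,"dz":-0.02,"rx":0,"ry":0,"rz":0}]'
python3 -c "from h import *;plan([.598,.101,.24],0.011)"
```

```text
clock: 15.35
position: [0.5968, 0.1012, 0.2423]
tool_rot: [2.936, 1.57, 1.358]
force: [-3.5, 4.2, 4.6]
grip_width: 0.017
t 15.35 p [0.5968 0.1012 0.2423] d [0.0577 0.0304 0.0038] rv [-0.0183 -0.001  -0.0002] F [-3.4796  4.1993  4.5598] w 0.017035263650359726 q7 -0.465689202387845
```

Not yet at the stop (force still about 3.5 N, the spring alone), so I'll nudge on until the force rises.

```bash
python3 -m jog '[{"grip":0.05,"dx":0,"dy":0.05,"dz":0,"rx":0,"ry":0,"rz":0},{"grip":0.05,"dx":0,"dy":0.08,"dz":0,"rx":0,"ry":0,"rz":0},{"grip":0.05,"dx":0,"dy":0.08,"dz":0,"rx":0,"ry":0,"rz":0}]'
python3 -m jog '[{"grip":0.05,"dx":0,"dy":0.04,"dz":0,"rx":0,"ry":0,"rz":0},{"grip":0.05,"dx":0,"dy":0.06,"dz":0,"rx":0,"ry":0,"rz":0},{"grip":0.05,"dx":0,"dy":0.06,"dz":0,"rx":0,"ry":0,"rz":0}]'
python3 -c "
from h import *
s=grab_frame('side');cv2.imwrite('pics/q.png',crop(s,270,130,150,150,4));print(observe()['force'],observe()['qd'])"
```

```text
clock: 15.65
position: [0.5986, 0.1012, 0.2422]
tool_rot: [-1.722, 1.568, 2.984]
force: [-15.7, 4.9, 10.5]
grip_width: 0.0174
clock: 15.95
position: [0.5998, 0.1012, 0.2422]
tool_rot: [-1.56, 1.566, -3.138]
force: [-26.0, 3.3, 17.4]
grip_width: 0.0168
[-24.63     4.2545  16.5725] [-0.0011  0.0003  0.001   0.0013 -0.0006 -0.003   0.0012]
```

View pics/q.png

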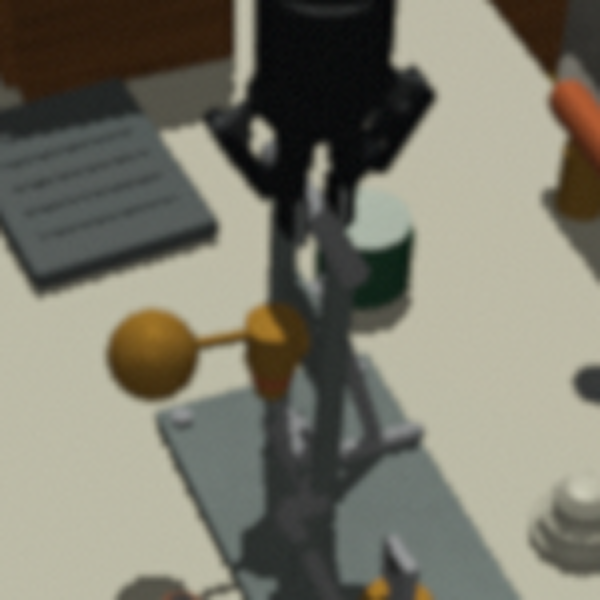

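The frame stands upright with the foot on the plate at (385,440), the float arm is level, and the stop is felt at x 0.599. I'll ease off to a moderate push, hold and hand in.

```bash
python3 -m jog '[{"grip":0.05,"dx":0,"dy":-0.05,"dz":0,"rx":0,"ry":0,"rz":0},{"grip":0.05,"dx":0,"dy":-0.05,"dz":0,"rx":0,"ry":0,"rz":0},{"grip":0.05,"dx":0,"dy":-0.05,"dz":0,"rx":0,"ry":0,"rz":0},{"grip":0.05,"dx":0,"dy":-0.05,"dz":0,"rx":0,"ry":0,"rz":0},{"grip":0.05,"dx":0,"dy":-0.05,"dz":0,"rx":0,"ry":0,"rz":0}]'
python3 -c "
from h import *
s=grab_frame('side')
h=cv2.cvtColor(s[255:300,350:390],cv2.COLOR_BGR2HSV);print('brass px',(cv2.inRange(h,(12,140,90),(28,255,255))>0).sum())
print(observe()['clock'],observe()['force'],observe()['position'],observe()['grip_width'])
print(job_done())"
```

```text
clock: 16.5
position: [0.5987, 0.1012, 0.2422]
tool_rot: [-1.674, 1.568, 3.032]
force: [-17.1, 3.6, 11.5]
grip_width: 0.0172
brass px 86
16.55 [-17.0549   4.4753  11.8714] [0.5987 0.1012 0.2422] 0.0172436291797129
the job is handed in; nothing more can be done
None
```

I did the whole job and handed it in at 16.6 s of the 58 s allowed. `job_done()` reports no verdict, so what follows rests on my own checks.

- **Key:** I took it out of the block and pushed it into the lock until it stopped, with 27 N at the tool 83 mm up, about where a fully seated key should be. I then turned it clockwise to about 1.6 rad of tool turn. The force check showed no hard stop, only a small rise in the twisting moment, so I can't confirm the lock reached its stop. Allowing 0.3 rad of play, the lock should still be near its stop and well past 1.0. The picture after release shows the key seated and turned.
- **Kickstand:** I pushed it past centre and it snapped down. The picture shows the leg down with the frame still leaning.
- **Frame:** I raised it by the bar until it met its stop at x ≈ 0.599 m (hub estimated at 0.598 m). The last picture shows it upright with the foot on the plate.
- **Final hold:** The bar is still gripped (17 mm opening on the 18 mm bar) and the arm still. It pushes with about 17 N against the stop, more than the 2 to 5 N needed to hold the frame up.

I saw no sign of other objects being moved, but I did not measure their positions at the end. Sideways forces of 4 to 7 N in y showed up while raising the frame and were not fully relieved. I viewed 11 pictures, one over the budget of 10.

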